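# Slide the coaster through the gap to its spot

## Task

With a fingertip, first push the bamboo organiser's little drawer fully shut, since it stands out into the gap between the organiser and the clear cube box. Then push the round blue coaster along the desk through that gap, and on until it lies flat and wholly on the round grey spot on the other side, where the tea mug will stand. Only push: never lift or carry the coaster or shove the drawer with it, and leave the two headshells and the steel gauge where they are.

Things in the scene. Friction and masses are not known exactly. Their poses are not given: they have to be found in the camera images.
- organiser: Bamboo cartridge organiser, fixed to the desk: 120 mm deep (its x), 150 mm wide (its y), 42 mm high, with small cartridges on top up to 52 mm high. Origin at the centre of its underside. Its front, with the drawer, is the plane x = -60 mm of its frame and faces the robot (-x at yaw 0); the gap lies before this front.
- drawer (a joint): How far the organiser's drawer stands out of its front, m: 0 shut (front panel flush), 0.045 at most; it slides out along the organiser's -x. Stiff by friction of about 1 N, with no spring: it stays where it is left.
- drawer_front (a point): Centre of the outer face of the drawer's front panel, 20 mm above the desk, moving with the drawer. The panel is 130 mm wide, from 5 to 35 mm above the desk. Axes as the organiser's; push along +x to shut.
- gap_mid (a point): Middle of the gap, on the desk, 49 mm before the organiser's front (good to 2 mm for the middle); axes as the organiser's. The gap is passed along its y and is bounded by the organiser's front (at x = +49 mm, for 75 mm either side along y) and by the cube box (near x = -49 mm, for 22 mm either side along y). It is 97 to 101 mm wide when the drawer is shut.
- cube_box: Clear acrylic cube box, 44 mm on each side and 44 mm high, stuck to the desk on the robot's side of the gap and parallel to the organiser, with a closed lid hinged on the edge nearer the robot. Origin at the centre of its underside.
- coaster: Round blue ceramic coaster with a white ring on top, 90 mm across, 12 mm thick, 130 to 210 g, loose and flat on the desk on one side of the gap (left or right). Origin at the centre of its underside.
- spot: Round grey spot, 120 mm across, flush with the desk (nothing to catch on), on the other side of the gap from the coaster. Origin at its centre.
- shell_red: Red plastic headshell with a grey cartridge under it, loose, 60 mm long (x), 22 mm wide, with a thin finger lift on one side, 19 mm high. Origin under its centre.
- shell_black: Black plastic headshell, otherwise the same as the red one. Origin under its centre.
- gauge: Steel balance-beam gauge, loose, 125 mm long (its y), 30 mm wide, 34 mm high. Origin under its centre.
There are look-alikes about, which are no part of the job. Of the things that look like the organiser, the smaller one is meant.

How it is judged:
On the way, in this order (a step that is already met when the one before it is completed fails the run):
1. the drawer is shut (value of joint drawer below 0.005 m), for 0.1 s.
2. the coaster is in the gap, flat on the desk (y of coaster in the frame of gap_mid between -0.03 and 0.03 m and x of coaster in the frame of gap_mid between -0.015 and 0.015 m and z of coaster in the frame of gap_mid below 0.006 m and value of joint drawer below 0.005 m), for 0.05 s.
3. the coaster lies on the spot (horizontal distance between coaster and spot below 0.018 m), for 0.1 s.
At the end, for the whole second after the job is handed in: The coaster lies flat and still on the desk with its centre within 18 mm of the spot's centre, having passed through the gap, and the drawer is shut (within 5 mm) (value of joint drawer below 0.005 m and horizontal distance between coaster and spot below 0.018 m and linear speed of coaster below 0.01 m/s and height (world z) of coaster below 0.004 m and angle between coaster's own z axis and vertical below 0.05 rad); the robot touches nothing.
It fails at once if the coaster is lifted (its centre more than 8 mm up) or tipped (height (world z) of coaster above 0.008 m or angle between coaster's own z axis and vertical above 0.2 rad).
It fails at once if the coaster is shoved against the organiser (over 2 N) while the drawer is still open (value of joint drawer above 0.006 m and contact force between coaster and organiser above 2 N).
It fails at once if the red headshell is moved more than 20 mm (distance of shell_red from where it was at the start of the episode above 0.02 m).
It fails at once if the black headshell is moved more than 20 mm (distance of shell_black from where it was at the start of the episode above 0.02 m).
It fails at once if the gauge is moved more than 20 mm (distance of gauge from where it was at the start of the episode above 0.02 m).
It also fails if it takes over 62 s, if anything falls off the work surface, if the arm or the gripper's body presses on something with over 40 N, if the wrist force passes 120 N, or if a joint passes its speed limit or range.

## Robot

A 6-joint arm with a two-finger parallel gripper is mounted at the origin on the work surface. World frame = base frame: x ahead of the robot, y to its left, z up, the work surface at z = 0. Lengths are in m, angles in rad, forces in N, time in s.
With the tool pointing down it reaches from about 0.3 to 0.875 m from the base axis. Payload 6.4 kg.
Tool frame: the origin (TCP) lies at the very end of the fingers, on their centre line; the grasp point (between the pads) lies ctrl.grip_point_offset behind it (ctrl.grip_point_offset is the distance from the TCP to the grasp point, in m); z points along the fingers, x is the direction in which the jaws open and shut, and the axes are right-handed (so a half turn about z gives the same grasp; the last joint's range is limited). The gripper opens to 85 mm and grips with 20 to 120 N. Pads are 22 mm wide; open, the fingers measure 114 mm over their backs; the gripper's body (76 mm by 85 mm) begins 54 mm behind the grasp point. The pads swing forward as they close: fully open they stand 13 mm farther back than shut.
Start: joints at [1.143, 0.181, 1.607, -0, 1.354, -0.206], TCP at [0.126, 0.561, 0.231] pointing down, gripper open.
Joint ranges: [-2.99, 2.99], [-0.89, 2.07], [0.3, 2.58], [-1.14, 4.28], [0, 2.63], [-3.12, 3.12]. Speed limits (rad/s): [2.57, 2.57, 3.01, 3.14, 3.14, 3.14].

## Interface

Orientations are given as a unit quaternion [w, x, y, z].
In Python, from bench import get_obs, viewer, workorder, ctrl gives the robot as it stands. The module is installed in compiled form; this text tells all that it offers.
- The arm moves only by the tool move_arm, never from a script. Its argument "increments" is a list of rows, each an object of numbers: "tx", "ty", "tz": the shift along the tool's x, y, z in m; "turn": the turn about the tool's z in degrees. A call has 1 to 20 rows; each row is the pose to reach, as a shift and turn from the pose commanded when the call began, along the tool's axes at that moment; what a row does not reach only later rows make up. A row lasts 1/12 s, in which the tool goes at most 41.7 mm and 7.16 degrees, less where a joint would pass 70% of its speed; a pose out of reach is approached as far as the arm can. A call with a gripper value outside its range is refused whole. "gripper" is the opening, from 0 (shut) to 1 (fully open), set as the call begins (left out, the last holds). The fingers move at their own pace and stop on an object; the grip force is fixed at half the most. Time passes only in rows, so rows that repeat a pose let the fingers close. It gives the time, the measured TCP pose, the force and the opening at its end, in the units of the state.
- get_obs(): the state, without advancing time (a new reading comes with each control period).
- viewer.camera(name): name is "side" or "top" or "wrist"; returns (picture, depth): 420x560x3 uint8, red, green, blue; 420x560 float32, m along the optical axis (not along the pixel's ray), 0 where there is no reading.
- viewer.get_calibration(name): a dict with "intrinsics" (3x3 intrinsics, pixels), "origin" and "attitude" of the camera in the world. Camera axes: x right, y up, looking along -z (the intrinsics and any distortion apply to the point x, -y, -z); pixel columns grow to the right and rows downward; lengths in m; the calibration is good to about 2 mm. The wrist camera is an equidistant fisheye: a pixel r from the principal point sees the ray r / f radians off the axis. A picture is of the moment at which its call begins: read the wrist's pose just before it. get_calibration takes no time and is no camera call; for the wrist camera it gives the pose at the moment of the call.
- workorder.hand_in(): hands the job in, once; it reports no verdict.
The state is a dict: "time_s": time; "q": joint angles; "dq": joint speeds; "joint_efforts": joint torques, N m; "eef_pos": TCP position; "eef_rot": TCP orientation; "wrist_force": force on the tool from outside, world axes, zero at the start; "torque": the same for the moment, N m; "opening": opening from 0.0 (shut) to 1.0 (fully open).
Only numpy, scipy, OpenCV 4.12 (cv2) and the standard library are available. Lean on these libraries where they do the work, as an engineer would, in place of code of your own. Each camera call takes 0.05 s, during which the arm holds its last target.

## Working session

There is one attempt and no reset: what is moved stays moved. The work goes in short steps, Python scripts to look and compute and a tool call to move; the robot and the scene stay as the last step left them, time stands still between calls to the robot, and variables do not carry over. Pictures are saved under pics/ and viewed, and the job is handed in when it is done.

Besides the shell and the picture viewer there is one more tool, called after ">>>" as name(argument=value, ...), one argument or row to a line, values as JSON. move_arm: Moves the arm, as the interface text tells. Its arguments: {"type":"object","properties":{"increments":{"type":"array"},"gripper":{"type":"number"}},"required":["increments"]}

```bash
mkdir -p pics
cat > h.py <<'E'
import numpy as np, cv2
from bench import get_obs, viewer, workorder, ctrl
E
python3 - <<'E'
from h import *
o=get_obs(); print({k:np.round(v,4) for k,v in o.items()}, ctrl.grip_point_offset)
for n in ['top','side']:
    c=viewer.get_calibration(n); print(n,c)
    p,d=viewer.camera(n); np.savez('pics/%s0.npz'%n,p=p,d=d)
    cv2.imwrite('pics/%s0.png'%n,p[:,:,::-1])
E
```

```text
{'time_s': np.float64(0.0), 'q': array([ 1.1427,  0.1816,  1.608 ,  0.    ,  1.3538, -0.2063]), 'dq': array([ 0.0001,  0.001 ,  0.0006, -0.0008,  0.0016, -0.0001]), 'joint_efforts': array([ 2.10000e-03, -4.44873e+01, -3.51338e+01, -1.00000e-04,
        8.90000e-03, -0.00000e+00]), 'eef_pos': array([0.1262, 0.5604, 0.2304]), 'eef_rot': array([ 4.000e-04,  7.810e-01,  6.245e-01, -8.000e-04]), 'wrist_force': array([ 0.2046, -0.7109, -0.4538]), 'torque': array([0.0343, 0.0009, 0.0155]), 'opening': np.float64(1.0038)} 0.0187
top {'intrinsics': array([[470.17752892,   0.        , 271.4816859 ],
       [  0.        , 470.17752892, 210.54256667],
       [  0.        ,   0.        ,   1.        ]]), 'origin': array([ 0.40889179, -0.01095241,  0.98632505]), 'attitude': array([-0.70333947, -0.04775153,  0.04097744,  0.70806372])}
side {'intrinsics': array([[477.4849231 ,   0.        , 282.07901535],
       [  0.        , 477.4849231 , 203.95008542],
       [  0.        ,   0.        ,   1.        ]]), 'origin': array([0.40661457, 0.72844259, 0.74138059]), 'attitude': array([-0.08346288, -0.02515905,  0.40296976,  0.91105233])}
```

View pics/top0.png

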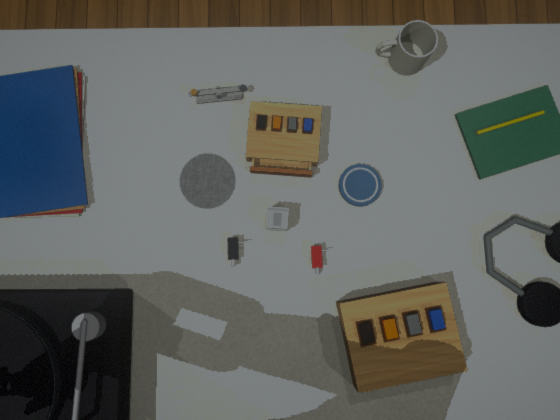

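View pics/side0.png

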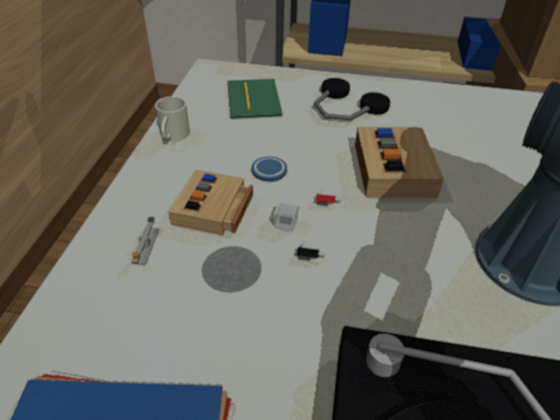

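Top view (image up ≈ +x, left ≈ +y). There are two organiser-like blocks: the small one at (284,135) with its drawer open towards (282,170), and a larger one at (402,335). The smaller one fits. The coaster is at (360,185), the spot at (208,181), the cube box at (278,218), the black shell at (234,248), the red shell at (317,257) and the gauge at (221,93). I'll crop and measure.

```bash
cat >> h.py <<'E'
from scipy.spatial.transform import Rotation as R
def RC(c):
    w,x,y,z=c['attitude']; return R.from_quat([x,y,z,w]).as_matrix()
def px2w(n,uv,h,c=None):
    c=c or viewer.get_calibration(n); K=c['intrinsics']; uv=np.atleast_2d(np.asarray(uv,float))
    a=np.c_[(uv[:,0]-K[0,2])/K[0,0],-(uv[:,1]-K[1,2])/K[1,1],-np.ones(len(uv))]@RC(c).T
    o=c['origin']; t=(h-o[2])/a[:,2]; return o+a*t[:,None]
def w2px(n,P,c=None):
    c=c or viewer.get_calibration(n); K=c['intrinsics']
    q=(np.atleast_2d(P)-c['origin'])@RC(c); return np.c_[K[0,2]+K[0,0]*q[:,0]/-q[:,2],K[1,2]+K[1,1]*q[:,1]/q[:,2]]
E
python3 - <<'E'
from h import *
z=np.load('pics/top0.npz');p=z['p'];d=z['d']
cv2.imwrite('pics/crop0.png',cv2.resize(p[80:290,170:400,::-1],None,fx=3.3,fy=2.8 if 0 else 2.8*1,interpolation=cv2.INTER_CUBIC) if 0 else cv2.resize(p[85:285,175:400,::-1],None,fx=3,fy=3,interpolation=cv2.INTER_CUBIC))
hsv=cv2.cvtColor(p,cv2.COLOR_RGB2HSV)
# coaster
def comp(m,seed):
    n,l,s,c=cv2.connectedComponentsWithStats(m.astype(np.uint8)); k=l[seed[1],seed[0]]; return l==k
roi=np.zeros(p.shape[:2],bool); roi[155:215,330:395]=1
m=roi&(hsv[...,1]>100)&(hsv[...,0]>95)&(hsv[...,0]<125)
cs,_=cv2.findContours(m.astype(np.uint8),0,1); ct=max(cs,key=cv2.contourArea); e=cv2.fitEllipse(ct); print('coaster',e,px2w('top',e[0],.012), px2w('top',cv2.boundingRect(ct)[:2],.012))
roi[:]=0; roi[145:215,170:240]=1
print(p[181,208],p[181,160],p[100,160])
m=roi&(p.sum(2)<400); m=cv2.morphologyEx(m.astype(np.uint8),cv2.MORPH_CLOSE,np.ones((7,7)));
cs,_=cv2.findContours(m,0,1); ct=max(cs,key=cv2.contourArea); e=cv2.fitEllipse(ct); print('spot',e,px2w('top',e[0],0))
# heights from depth check
for n in ['top','side']:
  zz=np.load('pics/%s0.npz'%n);c=viewer.get_calibration(n);K=c['intrinsics']
  v,u=np.mgrid[0:420,0:560];D=zz['d']
  P=np.stack([(u-K[0,2])/K[0,0]*D,-(v-K[1,2])/K[1,1]*D,-D],-1)@RC(c).T+c['origin']
  np.save('pics/P%s.npy'%n,P)
  w=P[(P[...,2]>.036)&(P[...,2]<.047)&(P[...,0]>.45)&(P[...,0]<.72)&(abs(P[...,1])<.13)]
  r=cv2.minAreaRect(w[:,:2].astype(np.float32)*1000); print(n,len(w),r,cv2.boxPoints(r))
  print(P[300,180] if n=='top' else P[260,180])
E
```

```text
coaster ((359.74310302734375, 184.64256286621094), (39.44563674926758, 40.20825958251953), 100.10923767089844) [[ 0.58536178 -0.18760894  0.012     ]] [[ 0.62777848 -0.14724253  0.012     ]]
[84 88 85] [126 130 132] [125 130 131]
spot ((204.5, 179.5), (81.64986419677734, 81.64986419677734), 0.0) [[0.60128917 0.14076494 0.        ]]
top 3191 ((604.576904296875, -25.61309051513672), (152.61834716796875, 232.4556427001953), 88.87950897216797) [[ 486.8791   -99.63484]
 [ 719.2902  -104.18051]
 [ 722.2747    48.40866]
 [ 489.8636    52.95433]]
[ 3.48258701e-01  1.88588505e-01 -2.49405405e-04]
side 2077 ((606.3529052734375, -22.768325805664062), (153.2737579345703, 240.6458282470703), 85.02717590332031) [[ 479.83978   -88.68676 ]
 [ 719.5798   -109.546715]
 [ 732.866      43.15011 ]
 [ 493.12604    64.01006 ]]
[0.70465898 0.13309415 0.00130127]
```

View pics/crop0.png

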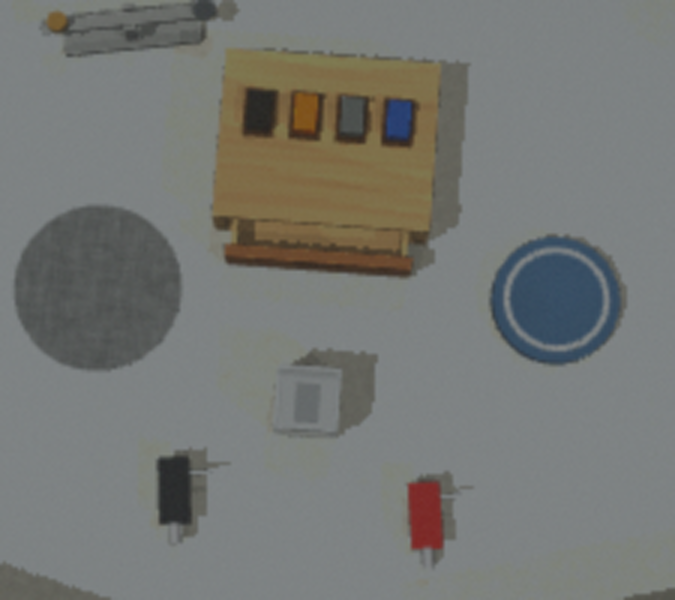

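Run:
```python
from h import *
z=np.load('pics/top0.npz');p=z['p'].astype(int);P=np.load('pics/Ptop.npy')
def sub(m,roi):
    k=np.zeros(m.shape,np.uint8); x0,y0,x1,y1=roi; k[y0:y1,x0:x1]=m[y0:y1,x0:x1]
    k=cv2.morphologyEx(k,cv2.MORPH_CLOSE,np.ones((5,5))); k=cv2.morphologyEx(k,cv2.MORPH_OPEN,np.ones((3,3)))
    cs,_=cv2.findContours(k,0,1); return max(cs,key=cv2.contourArea)
c=sub(p[...,2]-p[...,0]>18,(330,155,395,215)); e=cv2.minEnclosingCircle(c);M=cv2.moments(c); uv=(M['m10']/M['m00'],M['m01']/M['m00']); print('coaster',e,uv,cv2.contourArea(c),px2w('top',uv,.012)[0])
c=sub(p.sum(2)<325,(172,145,242,215)); e=cv2.minEnclosingCircle(c);M=cv2.moments(c); uv=(M['m10']/M['m00'],M['m01']/M['m00']); print('spot',e,uv,px2w('top',uv,0)[0])
# cube box and shells by height
def rect(lo,hi,b,name):
    q=P[(P[...,2]>lo)&(P[...,2]<hi)&(P[...,0]>b[0])&(P[...,0]<b[1])&(P[...,1]>b[2])&(P[...,1]<b[3])]
    r=cv2.minAreaRect((q[:,:2]*1000).astype(np.float32)); print(name,len(q),r,cv2.boxPoints(r).round(1).tolist())
rect(.038,.048,(.625,.78,-.11,.09),'org top')
rect(.038,.048,(.58,.78,-.11,.09),'org top+')
rect(.025,.04,(.58,.66,-.10,.08),'drawer')
rect(.03,.06,(.46,.58,-.06,.06),'cube')
rect(.008,.03,(.40,.52,.03,.13),'black')
rect(.008,.03,(.40,.52,-.15,-.05),'red')
rect(.01,.06,(.72,.86,.03,.2),'gauge')
og=np.array([(251,101.7),(322,106),(318.3,161.7),(246,157.3)]); print('org corners',px2w('top',og,.042).round(4))
cu=np.array([(278,369),(342,369),(338,436),(273,433)])/3+[175,85]; print('cube',px2w('top',cu,.044).round(4))
dr=np.array([(226,262),(411,275)])/3+[175,85]; print('drawer',px2w('top',dr,.020).round(4),px2w('top',np.array([(226,245),(411,258)])/3+[175,85],.035).round(4))
```

```text
coaster ((359.99029541015625, 184.39805603027344), 21.29719352722168) (359.79401167846936, 184.6238041992794) 1341.5 [ 0.58540091 -0.18771679  0.012     ]
spot ((207.1042022705078, 180.62237548828125), 27.989870071411133) (207.14914914914914, 180.6791076791077) [0.59868537 0.13507169 0.        ]
org top 3649 ((694.1239624023438, -28.20575714111328), (149.99295043945312, 120.83301544189453), 85.29254913330078) [[627.7999877929688, -98.0], [748.2000122070312, -107.9000015258789], [760.5, 41.599998474121094], [640.0999755859375, 51.5]]
org top+ 3655 ((682.6829223632812, -27.26081085205078), (149.98681640625, 143.74929809570312), 85.25189971923828) [[604.7999877929688, -96.0], [748.0999755859375, -107.9000015258789], [760.5, 41.5], [617.2999877929688, 53.400001525878906]]
drawer 523 ((630.986572265625, -24.480789184570312), (56.569374084472656, 149.60479736328125), 0.515584409236908) [[602.0, 50.099998474121094], [603.4000244140625, -99.5], [659.9000244140625, -99.0], [658.5999755859375, 50.599998474121094]]
cube 509 ((512.6365966796875, -13.114089965820312), (43.79599380493164, 47.70174
[... 563 characters left out ...]
.5], [458.79998779296875, -117.5999984741211], [459.5, -82.5999984741211], [400.29998779296875, -81.5999984741211]]
gauge 448 ((779.51513671875, 89.56925964355469), (154.96742248535156, 66.8514404296875), 66.0853271484375) [[717.5, 32.29999923706055], [778.7000122070312, 5.199999809265137], [841.5, 146.89999389648438], [780.4000244140625, 174.0]]
org corners [[ 0.7573  0.0391  0.042 ]
 [ 0.7466 -0.1087  0.042 ]
 [ 0.6283 -0.0988  0.042 ]
 [ 0.6388  0.0494  0.042 ]]
cube [[ 0.5331  0.0054  0.044 ]
 [ 0.5328 -0.0377  0.044 ]
 [ 0.4876 -0.0345  0.044 ]
 [ 0.4899  0.009   0.044 ]]
drawer [[ 0.6119  0.0417  0.02  ]
 [ 0.6016 -0.0871  0.02  ]] [[ 0.6206  0.0409  0.035 ]
 [ 0.6105 -0.0861  0.035 ]]
```

Measurements, in m:

| Thing | Position | Note |
|---|---|---|
| Organiser | centre (0.694, −0.028) | yaw ≈ −4.7°, front centre (0.634, −0.023) |
| gap_mid | ≈ (0.585, −0.019) | |
| Coaster | (0.585, −0.188) | gap frame (+14, −168) mm |
| Spot | (0.599, 0.135) | gap frame (≈ +1, 155) mm |
| Drawer | | about 25 mm out |

I'll make helpers for turning world targets into tool shifts, then go above the gap with the gripper shut.

```bash
cat >> h.py <<'E'
YAW=np.arctan2(-12.3,149.5); OX=np.array([np.cos(YAW),np.sin(YAW),0]); OY=np.array([-np.sin(YAW),np.cos(YAW),0])
GM=np.array([.634,-.0233,0])-.049*OX
def tool():
    o=get_obs(); w,x,y,z=o['eef_rot']; return o['eef_pos'],R.from_quat([x,y,z,w]).as_matrix()
def goto(P,yaw=None):
    p,M=tool(); t=M.T@(np.asarray(P)-p); a=np.degrees(np.arctan2(M[1,0],M[0,0]))
    print('shift',t.round(4),'turn',None if yaw is None else round(a-np.degrees(yaw),2),'now',p.round(4),round(a,2))
def g2w(x,y,z=0): return GM+x*OX+y*OY+[0,0,z]
def w2g(P): d=np.asarray(P)-GM; return np.array([d@OX,d@OY])
E
python3 - <<'E'
from h import *
print(GM,np.degrees(YAW)); goto(g2w(-.012,0,.13),YAW)
print('coaster',w2g([.5854,-.1877,0]),'spot',w2g([.5987,.1351,0]),'cube',w2g([.512,-.0135,0]),'black',w2g([.448,.0717,0]),'red',w2g([.4295,-.0995,0]))
E
```

```text
[ 0.585165   -0.01928214  0.        ] -4.703373772370881
shift [-0.4661  0.5633  0.101 ] turn 82.0 now [0.1262 0.5605 0.2305] 77.29
coaster [ 0.014044   -0.16783146] spot [0.00083052 0.1549721 ] cube [-0.07339274 -0.00023666] black [-0.14416339  0.07942862] red [-0.14856317 -0.09271183]
```

>>> move_arm(
  increments=[
    {"tx": -0.466, "ty": 0.563, "tz": 0.05, "turn": 82},
    {"tx": -0.466, "ty": 0.563, "tz": 0.05, "turn": 82},
    {"tx": -0.466, "ty": 0.563, "tz": 0.05, "turn": 82},
    {"tx": -0.466, "ty": 0.563, "tz": 0.05, "turn": 82},
    {"tx": -0.466, "ty": 0.563, "tz": 0.05, "turn": 82},
    {"tx": -0.466, "ty": 0.563, "tz": 0.05, "turn": 82},
    {"tx": -0.466, "ty": 0.563, "tz": 0.05, "turn": 82},
    {"tx": -0.466, "ty": 0.563, "tz": 0.05, "turn": 82},
    {"tx": -0.466, "ty": 0.563, "tz": 0.05, "turn": 82},
    {"tx": -0.466, "ty": 0.563, "tz": 0.05, "turn": 82},
    {"tx": -0.466, "ty": 0.563, "tz": 0.05, "turn": 82},
    {"tx": -0.466, "ty": 0.563, "tz": 0.05, "turn": 82},
    {"tx": -0.466, "ty": 0.563, "tz": 0.05, "turn": 82},
    {"tx": -0.466, "ty": 0.563, "tz": 0.05, "turn": 82},
    {"tx": -0.466, "ty": 0.563, "tz": 0.05, "turn": 82},
    {"tx": -0.466, "ty": 0.563, "tz": 0.05, "turn": 82},
    {"tx": -0.466, "ty": 0.563, "tz": 0.05, "turn": 82},
    {"tx": -0.466, "ty": 0.563, "tz": 0.05, "turn": 82},
    {"tx": -0.466, "ty": 0.563, "tz": 0.1, "turn": 82},
    {"tx": -0.466, "ty": 0.563, "tz": 0.1, "turn": 82},
  ],
  gripper=0,
)

```text
time_s: 1.77
eef_pos: [0.5711, -0.0188, 0.1264]
eef_rot: [-0.001, 0.999, -0.043, -0.003]
wrist_force: [-2.2, 0.9, -1.6]
opening: -0.002
```

Run:
```python
from h import *
goto(g2w(-.012,0,.02),YAW)
for n in ['side','top']:
    p,d=viewer.camera(n); np.savez('pics/%s1.npz'%n,p=p,d=d)
    u,v=w2px(n,tool()[0])[0]; print(n,u,v)
    x0,y0=int(u)-90,int(v)-90; im=p[max(0,y0):y0+200,max(0,x0):x0+200,::-1]
    cv2.imwrite('pics/%s1.png'%n,cv2.resize(im,None,fx=2.9,fy=2.9,interpolation=cv2.INTER_CUBIC))
print(get_obs()['wrist_force'])
c=viewer.get_calibration('wrist'); print(c); p,d=viewer.camera('wrist'); cv2.imwrite('pics/w1.png',p[:,:,::-1]); np.savez('pics/w1.npz',p=p,d=d)
```

```text
shift [ 0.0028 -0.0005  0.1063] turn -0.17 now [ 0.5711 -0.0188  0.1264] -4.87
side 260.05986155434897 174.56223593580208
top 278.86610426298216 182.00472148250722
[0.70454497 0.24248062 0.56339477]
{'intrinsics': array([[325.1922621 ,   0.        , 280.2953097 ],
       [  0.        , 325.1922621 , 212.09951563],
       [  0.        ,   0.        ,   1.        ]]), 'origin': array([0.57641019, 0.04900533, 0.27098777]), 'attitude': array([ 0.99028473, -0.13280092,  0.00957634, -0.04010429])}
```

View pics/side1.png

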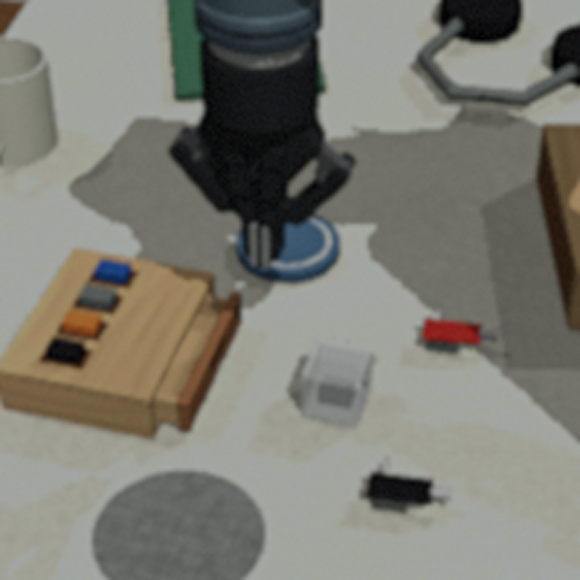

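View pics/w1.png

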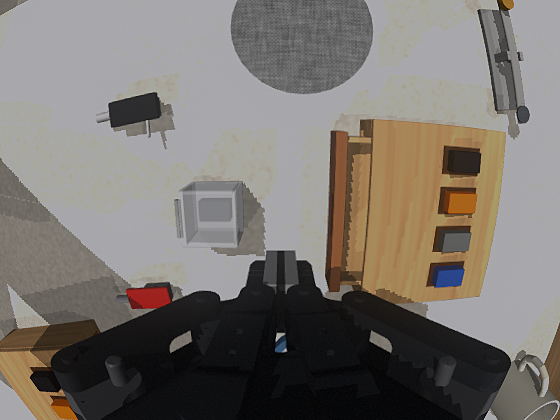

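The tip shows at about (259,176) in the full side view, which matches the TCP. The drawer stands open to the right of the finger in the wrist view (x≈335) and nothing is under the finger. I'll go down in the gap.

>>> move_arm(
  increments=[
    {"tx": 0.003, "tz": 0.04},
    {"tx": 0.003, "tz": 0.07},
    {"tx": 0.003, "tz": 0.095},
    {"tx": 0.003, "tz": 0.106},
    {"tx": 0.003, "tz": 0.106},
    {"tx": 0.003, "tz": 0.106},
  ],
  gripper=0,
)

```text
validation failed for argument at $.in...
```

>>> move_arm(
  increments=[
    {"tx": 0.01},
    {"tx": 0.02},
    {"tx": 0.025},
    {"tx": 0.03},
    {"tx": 0.035},
    {"tx": 0.035},
  ],
  gripper=0,
)

```text
validation failed for argument at $.in...
```

All four keys seem to be needed in each row.

>>> move_arm(
  increments=[
    {"tx": 0.003, "ty": 0, "tz": 0.04, "turn": 0},
    {"tx": 0.003, "ty": 0, "tz": 0.07, "turn": 0},
    {"tx": 0.003, "ty": 0, "tz": 0.095, "turn": 0},
    {"tx": 0.003, "ty": 0, "tz": 0.106, "turn": 0},
    {"tx": 0.003, "ty": 0, "tz": 0.106, "turn": 0},
    {"tx": 0.003, "ty": 0, "tz": 0.106, "turn": 0},
  ],
  gripper=0,
)

```text
time_s: 2.42
eef_pos: [0.5771, -0.0175, 0.0268]
eef_rot: [0.0, 0.999, -0.041, 0.001]
wrist_force: [0.2, -0.2, 0.2]
opening: 0.003
```

>>> move_arm(
  increments=[
    {"tx": 0.008, "ty": 0, "tz": 0.006, "turn": 0},
    {"tx": 0.016, "ty": 0, "tz": 0.006, "turn": 0},
    {"tx": 0.022, "ty": 0, "tz": 0.006, "turn": 0},
    {"tx": 0.026, "ty": 0, "tz": 0.006, "turn": 0},
    {"tx": 0.03, "ty": 0, "tz": 0.006, "turn": 0},
    {"tx": 0.034, "ty": 0, "tz": 0.006, "turn": 0},
    {"tx": 0.038, "ty": 0, "tz": 0.006, "turn": 0},
    {"tx": 0.038, "ty": 0, "tz": 0.006, "turn": 0},
  ],
  gripper=0,
)

```text
time_s: 3.08
eef_pos: [0.615, -0.0211, 0.0194]
eef_rot: [0.0, 0.999, -0.041, 0.0]
wrist_force: [-0.4, 0.3, -0.0]
opening: -0.001
```

>>> move_arm(
  increments=[
    {"tx": 0.003, "ty": 0, "tz": 0, "turn": 0},
    {"tx": 0.006, "ty": 0, "tz": 0, "turn": 0},
    {"tx": 0.006, "ty": 0, "tz": 0, "turn": 0},
  ],
  gripper=0,
)

```text
time_s: 3.33
eef_pos: [0.6204, -0.0214, 0.0192]
eef_rot: [0.0, 0.999, -0.041, 0.0]
wrist_force: [0.8, -0.6, 0.4]
opening: -0.003
```

Run:
```python
from h import *
for n in ['side','top']:
    p,d=viewer.camera(n); np.savez('pics/%s2.npz'%n,p=p,d=d)
    u,v=w2px(n,tool()[0])[0]; print(n,u,v)
    x0,y0=int(u)-90,int(v)-90; im=p[max(0,y0):y0+200,max(0,x0):x0+200,::-1]
    cv2.imwrite('pics/%s2.png'%n,cv2.resize(im,None,fx=2.9,fy=2.9,interpolation=cv2.INTER_CUBIC))
print(get_obs()['wrist_force'],tool()[0])
```

```text
side 238.45914414219828 208.10975851219862
top 280.4475593945492 168.2562739255371
[ 0.68301307 -0.42833144  0.80980411] [ 0.62021616 -0.02138161  0.01927586]
```

View pics/side2.png

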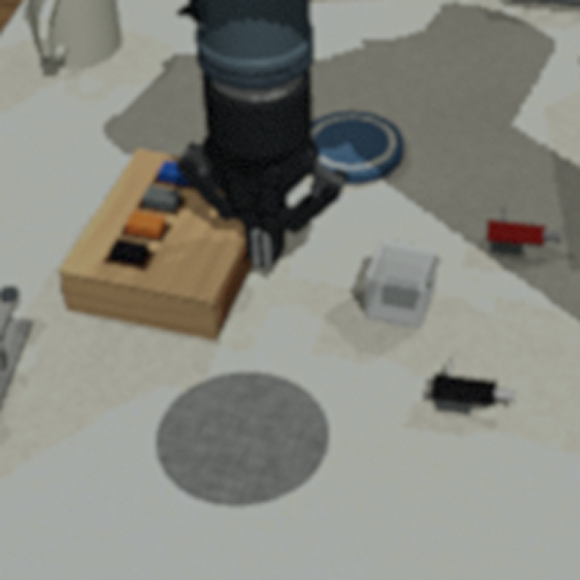

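The drawer is nearly flush, with the finger at crop (262,265). I'll press in small steps until the stop is felt.

>>> move_arm(
  increments=[
    {"tx": 0.002, "ty": 0, "tz": 0, "turn": 0},
    {"tx": 0.003, "ty": 0, "tz": 0, "turn": 0},
    {"tx": 0.003, "ty": 0, "tz": 0, "turn": 0},
  ],
  gripper=0,
)

```text
time_s: 3.68
eef_pos: [0.6219, -0.0214, 0.0191]
eef_rot: [-0.0, 0.999, -0.041, -0.001]
wrist_force: [-5.6, 1.0, 3.8]
opening: 0.002
```

>>> move_arm(
  increments=[
    {"tx": 0.002, "ty": 0, "tz": 0, "turn": 0},
    {"tx": 0.003, "ty": 0, "tz": 0, "turn": 0},
    {"tx": 0.003, "ty": 0, "tz": 0, "turn": 0},
  ],
  gripper=0,
)

```text
time_s: 3.93
eef_pos: [0.622, -0.0214, 0.019]
eef_rot: [-0.0, 0.999, -0.041, -0.005]
wrist_force: [-17.3, -0.7, 14.0]
opening: 0.005
```

Contact at the stop: 17 N with no further travel, so the drawer is shut. I'll back off, rise, and go behind the coaster with the jaws half open so that two fingertips cradle the rim.

>>> move_arm(
  increments=[
    {"tx": -0.01, "ty": 0, "tz": 0, "turn": 0},
    {"tx": -0.025, "ty": 0, "tz": 0, "turn": 0},
    {"tx": -0.03, "ty": 0, "tz": -0.03, "turn": 0},
    {"tx": -0.03, "ty": 0, "tz": -0.06, "turn": 0},
    {"tx": -0.03, "ty": 0, "tz": -0.09, "turn": 0},
    {"tx": -0.03, "ty": 0, "tz": -0.09, "turn": 0},
  ],
  gripper=0,
)

```text
time_s: 4.43
eef_pos: [0.6006, -0.0203, 0.1164]
eef_rot: [0.001, 0.999, -0.041, 0.006]
wrist_force: [2.1, -0.1, 0.7]
opening: -0.001
```

Run:
```python
from h import *
p,d=viewer.camera('top'); cv2.imwrite('pics/top3.png',cv2.resize(p[85:285,175:400,::-1],None,fx=3,fy=3,interpolation=cv2.INTER_CUBIC))
goto(g2w(.014,-.240,.08),YAW); print(get_obs()['wrist_force'])
```

```text
shift [-0.0005  0.2404  0.034 ] turn 0.0 now [ 0.5993 -0.02    0.1137] -4.7
[ 0.79164709  0.14495866 -0.14534018]
```

View pics/top3.png

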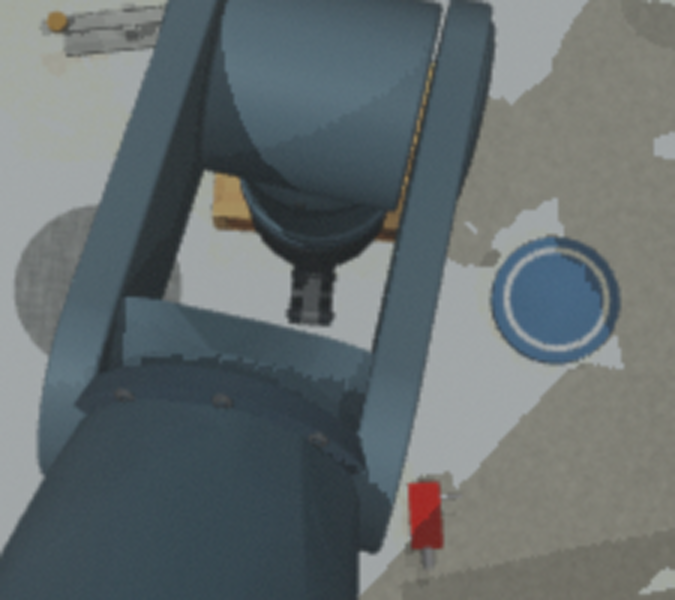

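The front looks flush, and the coaster has not moved, at crop (556,300). Moving behind it now.

>>> move_arm(
  increments=[
    {"tx": 0, "ty": 0.24, "tz": 0, "turn": 0},
    {"tx": 0, "ty": 0.24, "tz": 0, "turn": 0},
    {"tx": 0, "ty": 0.24, "tz": 0, "turn": 0},
    {"tx": 0, "ty": 0.24, "tz": 0, "turn": 0},
    {"tx": 0, "ty": 0.24, "tz": 0, "turn": 0},
    {"tx": 0, "ty": 0.24, "tz": 0, "turn": 0},
    {"tx": 0, "ty": 0.24, "tz": 0, "turn": 0},
    {"tx": 0, "ty": 0.24, "tz": 0.04, "turn": 0},
    {"tx": 0, "ty": 0.24, "tz": 0.06, "turn": 0},
    {"tx": 0, "ty": 0.24, "tz": 0.06, "turn": 0},
  ],
  gripper=0.53,
)

```text
time_s: 5.32
eef_pos: [0.5723, -0.2558, 0.0428]
eef_rot: [-0.003, 0.999, -0.041, -0.005]
wrist_force: [-1.2, 1.8, -0.9]
opening: 0.535
```

Run:
```python
from h import *
goto(g2w(.014,-.240,.01),YAW); print(get_obs()['wrist_force'],get_obs()['opening'])
n='side'
p,d=viewer.camera(n); 
u,v=w2px(n,tool()[0])[0]; print(n,u,v)
x0,y0=int(u)-60,int(v)-60; im=p[max(0,y0):y0+120,max(0,x0):x0+120,::-1].copy()
cv2.imwrite('pics/side4.png',cv2.resize(im,None,fx=5,fy=5,interpolation=cv2.INTER_CUBIC)); print(x0,y0)
p,d=viewer.camera('wrist'); cv2.imwrite('pics/w4.png',p[:,:,::-1]); np.savez('pics/w4.npz',p=p,d=d)
```

```text
shift [0.0078 0.0034 0.0327] turn -0.04 now [ 0.5723 -0.2558  0.0428] -4.74
[-1.1969226   1.78681554 -0.91792572] 0.5354102466039615
side 278.2059499576652 140.8466386580054
218 80
```

View pics/side4.png

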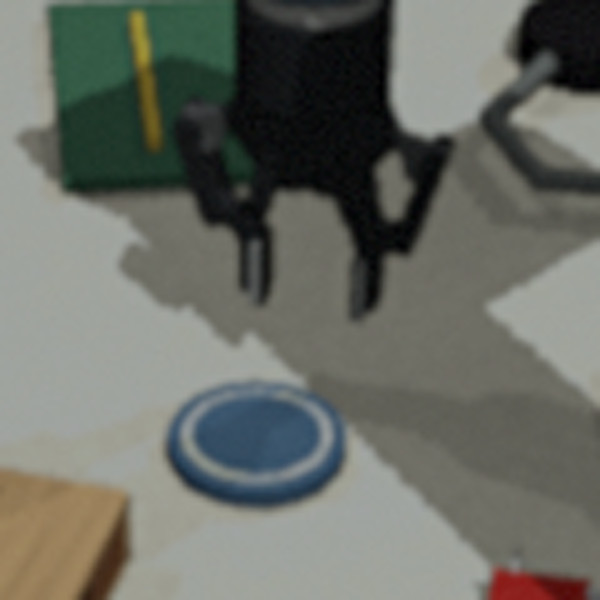

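View pics/w4.png

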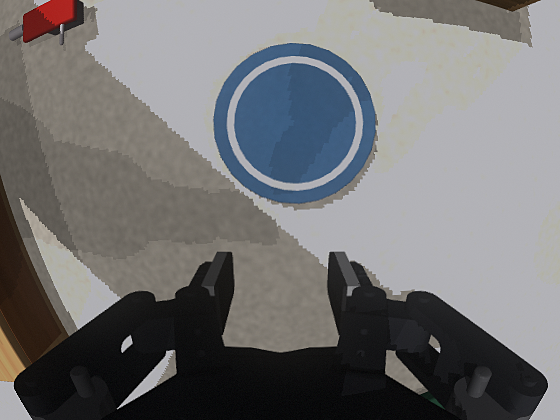

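>>> move_arm(
  increments=[
    {"tx": 0, "ty": 0, "tz": 0.01, "turn": 0},
    {"tx": 0, "ty": 0, "tz": 0.02, "turn": 0},
    {"tx": 0, "ty": 0, "tz": 0.03, "turn": 0},
    {"tx": 0, "ty": 0, "tz": 0.035, "turn": 0},
    {"tx": 0, "ty": 0, "tz": 0.035, "turn": 0},
  ],
  gripper=0.53,
)

```text
time_s: 5.83
eef_pos: [0.5754, -0.2578, 0.0126]
eef_rot: [-0.001, 0.999, -0.041, -0.001]
wrist_force: [-0.2, -0.0, -0.3]
opening: 0.529
```

Run:
```python
from h import *
goto(g2w(.014,-.240,.006),YAW); print(get_obs()['wrist_force'],get_obs()['opening'])
n='side'
p,d=viewer.camera(n); 
u,v=w2px(n,tool()[0])[0]; print(n,u,v)
x0,y0=int(u)-60,int(v)-60; im=p[max(0,y0):y0+120,max(0,x0):x0+120,::-1].copy()
cv2.imwrite('pics/side5.png',cv2.resize(im,None,fx=5,fy=5,interpolation=cv2.INTER_CUBIC)); print(x0,y0)
p,d=viewer.camera('wrist'); cv2.imwrite('pics/w5.png',p[:,:,::-1]); np.savez('pics/w4.npz',p=p,d=d)
```

```text
shift [0.0042 0.0015 0.0066] turn 0.0 now [ 0.5754 -0.2578  0.0126] -4.7
[-0.2308811  -0.02754231 -0.31735878] 0.5287739292308037
side 277.33795436964914 150.73131444961987
217 90
```

View pics/side5.png

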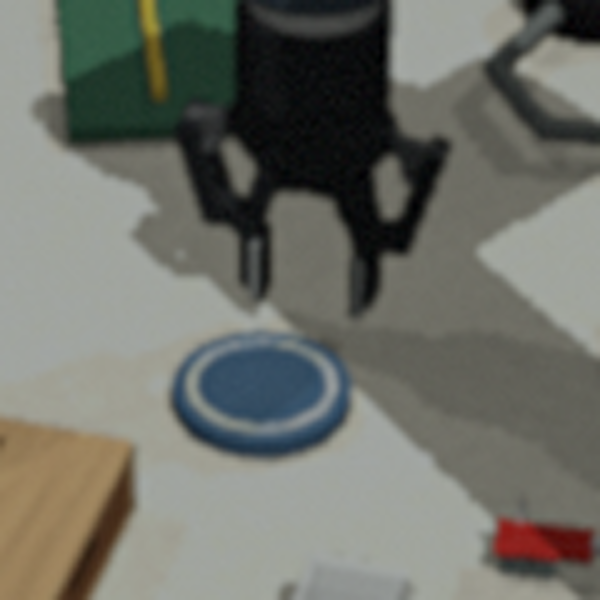

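View pics/w5.png

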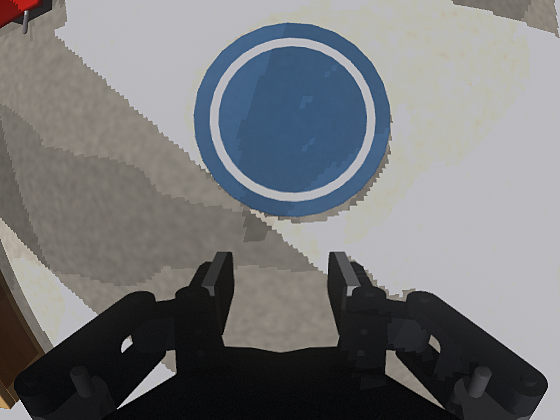

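The tips match the TCP, and both fingers point at the coaster, whose centre is at wrist px (292,118). Before entering the gap I want the gripper's width against height from the side depth image, to be sure the finger linkage clears the organiser (42 mm) and the box (44 mm).

Run:
```python
from h import *
n='side'; p,D=viewer.camera(n); c=viewer.get_calibration(n);K=c['intrinsics']
v,u=np.mgrid[0:420,0:560]
P=np.stack([(u-K[0,2])/K[0,0]*D,-(v-K[1,2])/K[1,1]*D,-D],-1)@RC(c).T+c['origin']
t,M=tool(); Q=(P-t)@M; h=-Q[...,2]
ok=(D>0)&(P[...,2]>.016)&(abs(Q[...,0])<.12)&(abs(Q[...,1])<.06)
for a in np.arange(.004,.13,.006):
    m=ok&(h>=a)&(h<a+.006)
    if m.sum()>3: print('h %.3f n %d x %.1f..%.1f  y %.1f..%.1f'%(a,m.sum(),*(1000*np.percentile(Q[m][:,0],[2,98])),*(1000*np.percentile(Q[m][:,1],[2,98]))))
print(t)
```

```text
h 0.004 n 10 x -34.3..23.3  y -10.6..8.0
h 0.010 n 30 x -37.4..31.2  y -11.2..11.9
h 0.016 n 24 x -39.9..31.3  y -9.2..11.1
h 0.022 n 24 x -40.2..31.1  y -9.7..11.3
h 0.028 n 33 x -39.7..29.8  y -10.7..10.0
h 0.034 n 22 x -39.9..30.7  y -11.0..11.1
h 0.040 n 28 x -42.4..33.0  y -10.4..9.8
h 0.046 n 30 x -51.2..46.1  y -12.6..-2.3
h 0.052 n 78 x -56.3..50.2  y -13.3..12.5
h 0.058 n 66 x -56.9..50.4  y -12.2..11.6
h 0.064 n 52 x -59.9..54.0  y -15.8..12.3
h 0.070 n 68 x -59.5..54.1  y -17.5..14.2
h 0.076 n 77 x -62.2..56.5  y -16.3..11.4
h 0.082 n 65 x -65.1..57.3  y -18.1..3.6
h 0.088 n 83 x -65.2..60.0  y -18.0..-1.0
h 0.094 n 109 x -67.9..59.6  y -19.2..0.6
h 0.100 n 145 x -69.5..59.7  y -18.7..12.3
h 0.106 n 137 x -64.8..59.5  y -16.9..8.6
h 0.112 n 59 x -43.5..34.2  y -11.8..5.2
h 0.118 n 27 x -41.2..33.6  y -12.1..6.8
h 0.124 n 9 x -40.6..28.4  y -30.9..0.1
[ 0.57665421 -0.25870755  0.01453684]
```

Finger width is about ±35 mm up to 40 mm above the tip and about ±50 mm from 46 mm up, which just clears. I'll narrow the jaws a little for more margin, go down and align.

>>> move_arm(
  increments=[
    {"tx": 0.004, "ty": 0, "tz": 0.007, "turn": 0},
    {"tx": 0.004, "ty": 0, "tz": 0.007, "turn": 0},
    {"tx": 0.004, "ty": 0, "tz": 0.007, "turn": 0},
    {"tx": 0.004, "ty": 0, "tz": 0.007, "turn": 0},
    {"tx": 0.004, "ty": 0, "tz": 0.007, "turn": 0},
  ],
  gripper=0.42,
)

```text
time_s: 6.4
eef_pos: [0.5805, -0.259, 0.0074]
eef_rot: [0.0, 0.999, -0.041, 0.0]
wrist_force: [0.3, 0.2, -0.6]
opening: 0.421
```

Run:
```python
from h import *
goto(g2w(.014,-.218,.005),YAW); o=get_obs();print(o['wrist_force'],o['opening'],w2g(o['eef_pos']))
```

```text
shift [-0.001  -0.0213  0.0024] turn -0.0 now [ 0.5805 -0.259   0.0074] -4.71
[ 0.25846057  0.24863771 -0.57262153] 0.42137467414335084 [ 0.01496883 -0.23926579]
```

>>> move_arm(
  increments=[
    {"tx": -0.001, "ty": -0.004, "tz": 0.0015, "turn": 0},
    {"tx": -0.001, "ty": -0.008, "tz": 0.0015, "turn": 0},
    {"tx": -0.001, "ty": -0.012, "tz": 0.0015, "turn": 0},
    {"tx": -0.001, "ty": -0.015, "tz": 0.0015, "turn": 0},
    {"tx": -0.001, "ty": -0.018, "tz": 0.0015, "turn": 0},
    {"tx": -0.001, "ty": -0.021, "tz": 0.0015, "turn": 0},
    {"tx": -0.001, "ty": -0.024, "tz": 0.0015, "turn": 0},
    {"tx": -0.001, "ty": -0.024, "tz": 0.0015, "turn": 0},
  ],
  gripper=0.42,
)

```text
time_s: 7.07
eef_pos: [0.5814, -0.2343, 0.0058]
eef_rot: [-0.0, 0.999, -0.041, -0.0]
wrist_force: [1.3, -0.0, -0.6]
opening: 0.418
```

```bash
cat >> h.py <<'E'
def coaster_top(tag):
    p,d=viewer.camera('top'); cv2.imwrite('pics/top%s.png'%tag,cv2.resize(p[85:285,155:405,::-1],None,fx=3,fy=3,interpolation=cv2.INTER_CUBIC))
    q=p.astype(int); m=((q[...,2]-q[...,0]>18)).astype(np.uint8); m[:150]=0; m[230:]=0; m[:,:140]=0; m[:,400:]=0
    m=cv2.morphologyEx(m,cv2.MORPH_OPEN,np.ones((3,3)))
    cs,_=cv2.findContours(m,0,1)
    if not cs: return print('no coaster')
    c=max(cs,key=cv2.contourArea); e=cv2.minEnclosingCircle(c); print('coaster px',e,'gap',w2g(px2w('top',e[0],.012)[0]).round(4))
def coaster_wrist(tag):
    c=viewer.get_calibration('wrist'); p,d=viewer.camera('wrist'); cv2.imwrite('pics/w%s.png'%tag,p[:,:,::-1])
    q=p.astype(int); m=((q[...,2]-q[...,0]>25)&(q[...,2]-q[...,1]>10)).astype(np.uint8)
    m=cv2.morphologyEx(m,cv2.MORPH_OPEN,np.ones((3,3)))
    cs,_=cv2.findContours(m,0,1); k=max(cs,key=cv2.contourArea)[:,0].astype(float)
    K=c['intrinsics']; x=(k[:,0]-K[0,2])/K[0,0]; y=(k[:,1]-K[1,2])/K[1,1]; r=np.hypot(x,y); s=np.where(r>0,np.sin(r)/np.maximum(r,1e-9),1)
    a=np.c_[x*s,-y*s,-np.cos(r)]@RC(c).T; o=c['origin']; W=o+a*((.012-o[2])/a[:,2])[:,None]
    (cx,cy),rad=cv2.minEnclosingCircle((W[:,:2]*1000).astype(np.float32)); print('wrist coaster gap',w2g([cx/1000,cy/1000,0]).round(4),'r',round(rad,1))
def tip():
    o=get_obs(); print('tcp gap',w2g(o['eef_pos']).round(4),'z',round(o['eef_pos'][2],4),'F',o['wrist_force'].round(1),'open',round(float(o['opening']),3),'t',o['time_s'])
E
python3 -c "
from h import *
tip(); coaster_top('6'); coaster_wrist('6')"
```

```text
tcp gap [ 0.0139 -0.2146] z 0.0058 F [ 1.3 -0.  -0.6] open 0.418 t 7.0667
coaster px ((377.5, 179.0), 36.10065460205078) gap [ 0.0288 -0.2043]
wrist coaster gap [ 0.0135 -0.1628] r 44.5
```

View pics/w6.png

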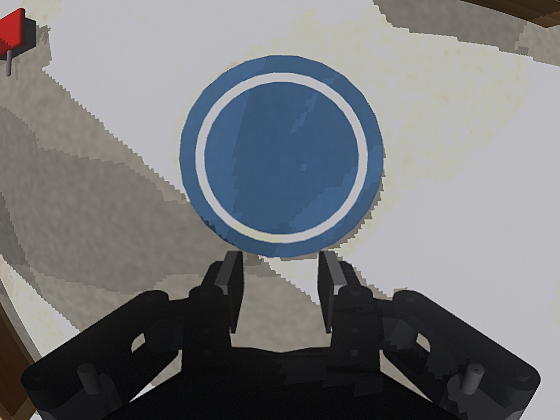

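View pics/top6.png

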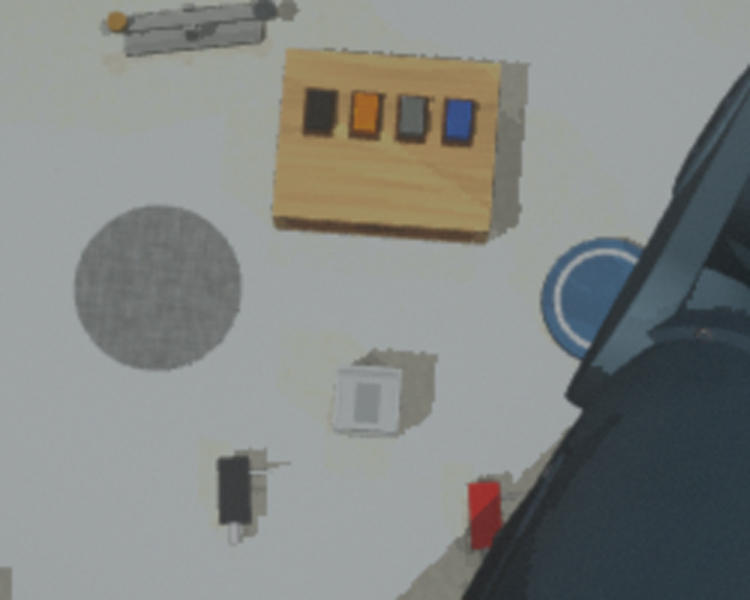

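The drawer is flush in the top view. Both fingertips touch the coaster rim (wrist px (243,255) and (318,255)), and the coaster is at gap (13.5, −163) mm. Next I'll push diagonally onto the gap's centre line.

>>> move_arm(
  increments=[
    {"tx": -0.0008, "ty": -0.003, "tz": 0, "turn": 0},
    {"tx": -0.0016, "ty": -0.006, "tz": 0, "turn": 0},
    {"tx": -0.0024, "ty": -0.009, "tz": 0, "turn": 0},
    {"tx": -0.0032, "ty": -0.012, "tz": 0, "turn": 0},
    {"tx": -0.004, "ty": -0.015, "tz": 0, "turn": 0},
    {"tx": -0.0048, "ty": -0.018, "tz": 0, "turn": 0},
    {"tx": -0.0056, "ty": -0.021, "tz": 0, "turn": 0},
    {"tx": -0.0064, "ty": -0.024, "tz": 0, "turn": 0},
    {"tx": -0.0072, "ty": -0.027, "tz": 0, "turn": 0},
    {"tx": -0.008, "ty": -0.03, "tz": 0, "turn": 0},
    {"tx": -0.0088, "ty": -0.033, "tz": 0, "turn": 0},
    {"tx": -0.0096, "ty": -0.036, "tz": 0, "turn": 0},
    {"tx": -0.0104, "ty": -0.039, "tz": 0, "turn": 0},
    {"tx": -0.0112, "ty": -0.042, "tz": 0, "turn": 0},
    {"tx": -0.012, "ty": -0.045, "tz": 0, "turn": 0},
    {"tx": -0.0135, "ty": -0.048, "tz": 0, "turn": 0},
    {"tx": -0.0135, "ty": -0.048, "tz": 0, "turn": 0},
  ],
  gripper=0.42,
)

```text
time_s: 8.58
eef_pos: [0.5716, -0.1852, 0.0057]
eef_rot: [-0.0, 0.999, -0.041, -0.0]
wrist_force: [0.3, -0.6, 0.0]
opening: 0.423
```

```bash
python3 -c "
from h import *
tip(); coaster_wrist('7'); coaster_top('7')"
```

```text
tcp gap [ 1.000e-04 -1.664e-01] z 0.0057 F [ 0.3 -0.6  0. ] open 0.423 t 8.5833
wrist coaster gap [-1.000e-04 -1.146e-01] r 44.5
coaster px ((345.0, 184.5), 40.38883590698242) gap [ 0.012  -0.1369]
```

View pics/w7.png

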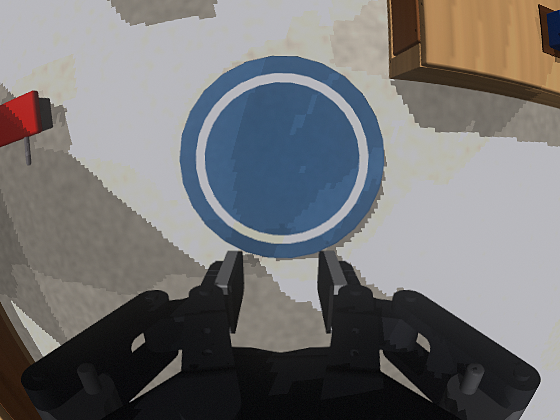

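View pics/top7.png

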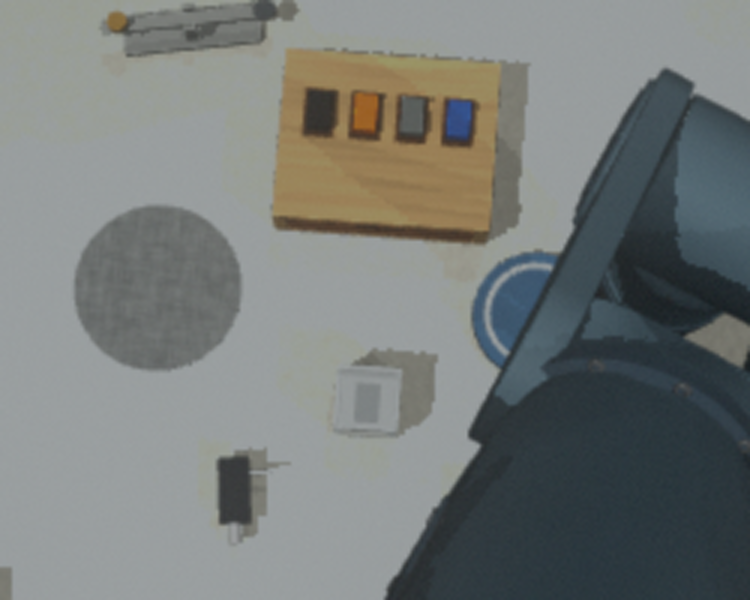

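```bash
cat >> h.py <<'E'
def wpx2w(uv,h,c):
    K=c['intrinsics']; uv=np.atleast_2d(np.asarray(uv,float)); x=(uv[:,0]-K[0,2])/K[0,0]; y=(uv[:,1]-K[1,2])/K[1,1]; r=np.hypot(x,y); s=np.sin(r)/r
    a=np.c_[x*s,-y*s,-np.cos(r)]@RC(c).T; o=c['origin']; return o+a*((h-o[2])/a[:,2])[:,None]
E
python3 -c "
from h import *
c=viewer.get_calibration('wrist')
for uv,h in [((391,78),0),((426,67),.042),((390,25),0),((425,25),.042)]: print(uv,w2g(wpx2w(uv,h,c)[0]).round(4))
im=cv2.imread('pics/w7.png')[0:130,340:500]; cv2.imwrite('pics/w7c.png',cv2.resize(im,None,fx=4.5,fy=4.5,interpolation=cv2.INTER_CUBIC))
"
```

```text
(391, 78) [ 0.051  -0.0763]
(426, 67) [ 0.0497 -0.0777]
(390, 25) [ 0.0511 -0.0497]
(425, 25) [ 0.0498 -0.062 ]
```

View pics/w7c.png

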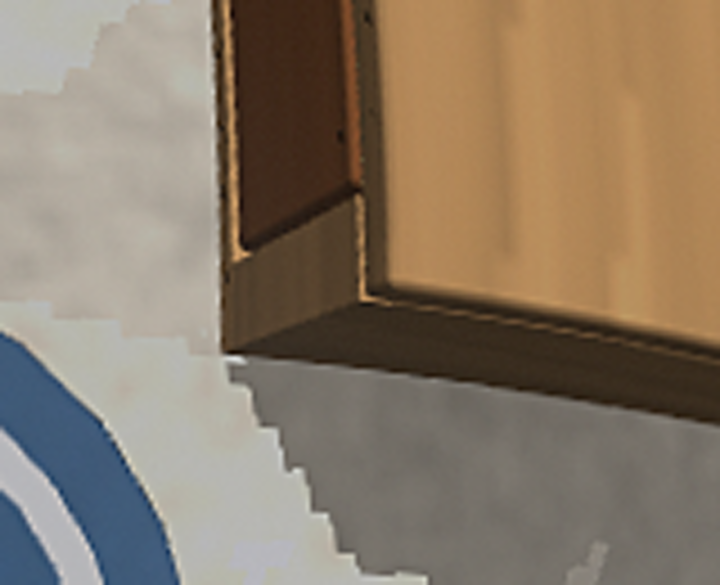

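The wrist view puts the organiser corner at gap (50, −76) mm, which agrees with my frame to within 1 mm, and the drawer panel is flush. Pushing straight into the gap.

>>> move_arm(
  increments=[
    {"tx": 0, "ty": -0.003, "tz": 0, "turn": 0},
    {"tx": 0, "ty": -0.007, "tz": 0, "turn": 0},
    {"tx": 0, "ty": -0.012, "tz": 0, "turn": 0},
    {"tx": 0, "ty": -0.017, "tz": 0, "turn": 0},
    {"tx": 0, "ty": -0.022, "tz": 0, "turn": 0},
    {"tx": 0, "ty": -0.027, "tz": 0, "turn": 0},
    {"tx": 0, "ty": -0.032, "tz": 0, "turn": 0},
    {"tx": 0, "ty": -0.037, "tz": 0, "turn": 0},
    {"tx": 0, "ty": -0.042, "tz": 0, "turn": 0},
    {"tx": 0, "ty": -0.047, "tz": 0, "turn": 0},
    {"tx": 0, "ty": -0.05, "tz": 0, "turn": 0},
    {"tx": 0, "ty": -0.05, "tz": 0, "turn": 0},
  ],
  gripper=0.42,
)

```text
time_s: 9.68
eef_pos: [0.5759, -0.1352, 0.0057]
eef_rot: [-0.0, 0.999, -0.041, -0.0]
wrist_force: [0.3, 0.5, -0.0]
opening: 0.418
```

```bash
python3 -c "
from h import *
tip(); coaster_wrist('8')"
```

```text
tcp gap [ 0.0003 -0.1163] z 0.0057 F [ 0.3  0.5 -0. ] open 0.418 t 9.6833
wrist coaster gap [-0.0005 -0.0644] r 44.5
```

View pics/w8.png

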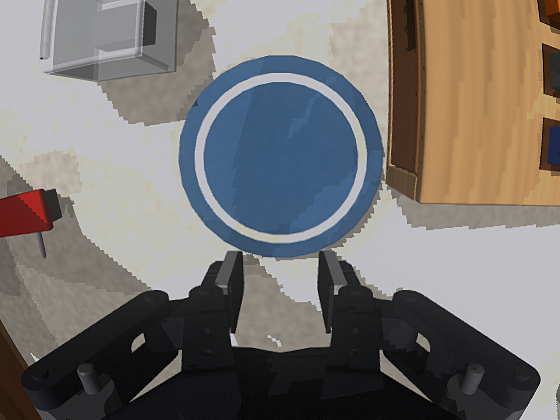

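```bash
python3 -c "
from h import *
c=viewer.get_calibration('wrist')
for uv,h in [((176,70),0),((178,20),0),((388,180),0),((388,120),0)]: print(uv,w2g(wpx2w(uv,h,c)[0]).round(4))
im=cv2.imread('pics/w8.png')[0:120,30:230]; cv2.imwrite('pics/w8c.png',cv2.resize(im,None,fx=4,fy=4,interpolation=cv2.INTER_CUBIC))
"
```

```text
(176, 70) [-0.0489 -0.0226]
(178, 20) [-0.0485  0.0026]
(388, 180) [ 0.0513 -0.075 ]
(388, 120) [ 0.0499 -0.0463]
```

View pics/w8c.png

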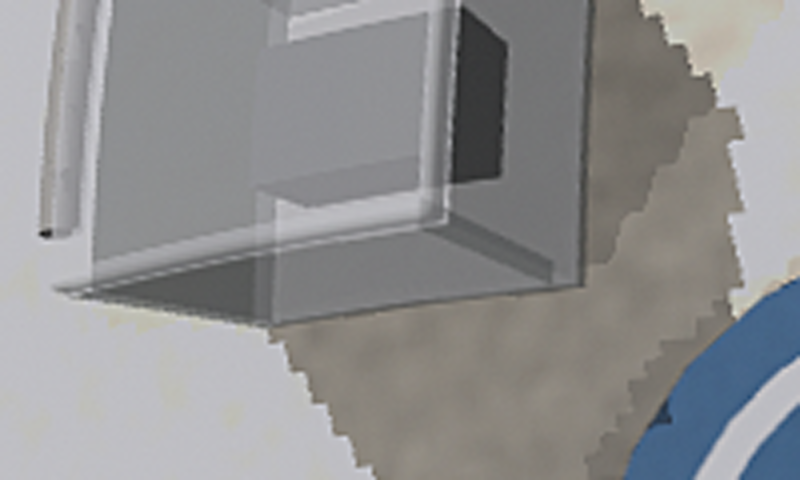

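The box edge is at gap x −49 and the organiser at about +50, with the coaster at −0.5. I'll nudge 1 mm towards +x and go on into the middle.

>>> move_arm(
  increments=[
    {"tx": 0.0003, "ty": -0.003, "tz": 0, "turn": 0},
    {"tx": 0.0006, "ty": -0.007, "tz": 0, "turn": 0},
    {"tx": 0.001, "ty": -0.012, "tz": 0, "turn": 0},
    {"tx": 0.001, "ty": -0.017, "tz": 0, "turn": 0},
    {"tx": 0.001, "ty": -0.022, "tz": 0, "turn": 0},
    {"tx": 0.001, "ty": -0.027, "tz": 0, "turn": 0},
    {"tx": 0.001, "ty": -0.032, "tz": 0, "turn": 0},
    {"tx": 0.001, "ty": -0.037, "tz": 0, "turn": 0},
    {"tx": 0.001, "ty": -0.042, "tz": 0, "turn": 0},
    {"tx": 0.001, "ty": -0.047, "tz": 0, "turn": 0},
    {"tx": 0.001, "ty": -0.052, "tz": 0, "turn": 0},
    {"tx": 0.001, "ty": -0.057, "tz": 0, "turn": 0},
    {"tx": 0.001, "ty": -0.06, "tz": 0, "turn": 0},
    {"tx": 0.001, "ty": -0.06, "tz": 0, "turn": 0},
    {"tx": 0.001, "ty": -0.06, "tz": 0, "turn": 0},
  ],
  gripper=0.42,
)

```text
time_s: 10.98
eef_pos: [0.5818, -0.0761, 0.0057]
eef_rot: [-0.0, 0.999, -0.041, -0.0]
wrist_force: [-0.3, 0.2, 0.2]
opening: 0.418
```

```bash
python3 -c "
from h import *
tip(); coaster_wrist('9')"
```

```text
tcp gap [ 0.0013 -0.0569] z 0.0057 F [-0.3  0.2  0.2] open 0.418 t 10.9833
wrist coaster gap [ 0.0006 -0.0045] r 44.5
```

View pics/w9.png

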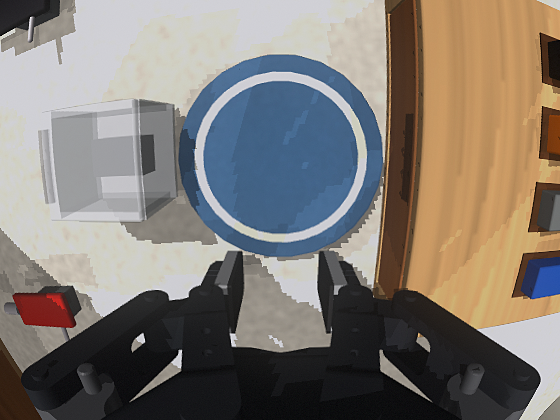

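The coaster is in the middle of the gap at (0.6, −4.5) mm, clear on both sides: rim at px 180 to 383, box at 177, organiser at 387. Continuing.

>>> move_arm(
  increments=[
    {"tx": 0, "ty": -0.003, "tz": 0, "turn": 0},
    {"tx": 0, "ty": -0.007, "tz": 0, "turn": 0},
    {"tx": 0, "ty": -0.012, "tz": 0, "turn": 0},
    {"tx": 0, "ty": -0.017, "tz": 0, "turn": 0},
    {"tx": 0, "ty": -0.022, "tz": 0, "turn": 0},
    {"tx": 0, "ty": -0.027, "tz": 0, "turn": 0},
    {"tx": 0, "ty": -0.032, "tz": 0, "turn": 0},
    {"tx": 0, "ty": -0.037, "tz": 0, "turn": 0},
    {"tx": 0, "ty": -0.042, "tz": 0, "turn": 0},
    {"tx": 0, "ty": -0.047, "tz": 0, "turn": 0},
    {"tx": 0, "ty": -0.052, "tz": 0, "turn": 0},
    {"tx": 0, "ty": -0.057, "tz": 0, "turn": 0},
    {"tx": 0, "ty": -0.06, "tz": 0, "turn": 0},
    {"tx": 0, "ty": -0.06, "tz": 0, "turn": 0},
  ],
  gripper=0.42,
)

```text
time_s: 12.2
eef_pos: [0.5867, -0.0158, 0.0057]
eef_rot: [-0.0, 0.999, -0.041, -0.0]
wrist_force: [0.2, -0.7, -0.4]
opening: 0.417
```

```bash
python3 -c "
from h import *
tip(); coaster_wrist('10')"
```

```text
tcp gap [0.0013 0.0036] z 0.0057 F [ 0.2 -0.7 -0.4] open 0.417 t 12.2
wrist coaster gap [0.0006 0.0556] r 44.5
```

View pics/w10.png

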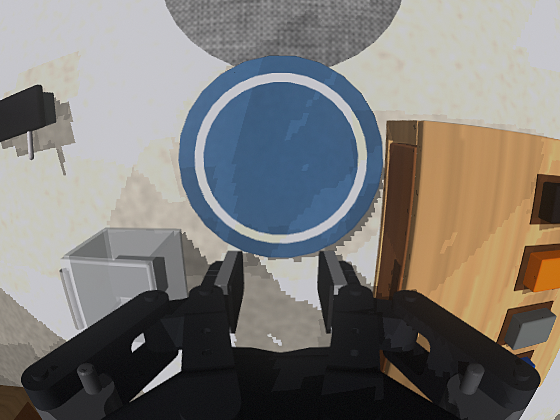

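>>> move_arm(
  increments=[
    {"tx": 0, "ty": -0.003, "tz": 0, "turn": 0},
    {"tx": 0, "ty": -0.007, "tz": 0, "turn": 0},
    {"tx": 0, "ty": -0.012, "tz": 0, "turn": 0},
    {"tx": 0, "ty": -0.017, "tz": 0, "turn": 0},
    {"tx": 0, "ty": -0.022, "tz": 0, "turn": 0},
    {"tx": 0, "ty": -0.027, "tz": 0, "turn": 0},
    {"tx": 0, "ty": -0.032, "tz": 0, "turn": 0},
    {"tx": 0, "ty": -0.037, "tz": 0, "turn": 0},
    {"tx": 0, "ty": -0.042, "tz": 0, "turn": 0},
    {"tx": 0, "ty": -0.047, "tz": 0, "turn": 0},
    {"tx": 0, "ty": -0.052, "tz": 0, "turn": 0},
    {"tx": 0, "ty": -0.057, "tz": 0, "turn": 0},
    {"tx": 0, "ty": -0.062, "tz": 0, "turn": 0},
    {"tx": 0, "ty": -0.067, "tz": 0, "turn": 0},
    {"tx": 0, "ty": -0.071, "tz": 0, "turn": 0},
    {"tx": 0, "ty": -0.074, "tz": 0, "turn": 0},
    {"tx": 0, "ty": -0.077, "tz": 0, "turn": 0},
    {"tx": 0, "ty": -0.08, "tz": 0, "turn": 0},
    {"tx": 0, "ty": -0.08, "tz": 0, "turn": 0},
  ],
  gripper=0.42,
)

```text
time_s: 13.83
eef_pos: [0.5933, 0.0637, 0.0058]
eef_rot: [-0.0, 0.999, -0.041, -0.0]
wrist_force: [-0.6, -0.4, 0.1]
opening: 0.417
```

```bash
python3 -c "
from h import *
tip(); coaster_wrist('11')"
```

```text
tcp gap [0.0013 0.0834] z 0.0058 F [-0.6 -0.4  0.1] open 0.417 t 13.8333
wrist coaster gap [0.0006 0.1352] r 44.6
```

View pics/w11.png

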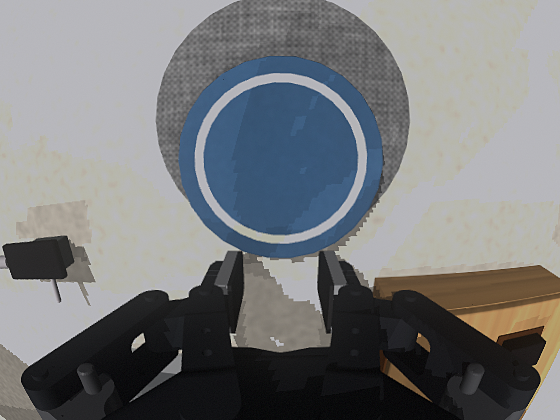

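Nearly there: the spot shows around px (283,120) and the coaster at (282,157). I'll push 20 mm more slowly, then back off along the same line.

>>> move_arm(
  increments=[
    {"tx": 0, "ty": -0.003, "tz": 0, "turn": 0},
    {"tx": 0, "ty": -0.006, "tz": 0, "turn": 0},
    {"tx": 0, "ty": -0.009, "tz": 0, "turn": 0},
    {"tx": 0, "ty": -0.012, "tz": 0, "turn": 0},
    {"tx": 0, "ty": -0.014, "tz": 0, "turn": 0},
    {"tx": 0, "ty": -0.016, "tz": 0, "turn": 0},
    {"tx": 0, "ty": -0.018, "tz": 0, "turn": 0},
    {"tx": 0, "ty": -0.02, "tz": 0, "turn": 0},
    {"tx": 0, "ty": -0.02, "tz": 0, "turn": 0},
    {"tx": 0, "ty": -0.02, "tz": 0, "turn": 0},
    {"tx": 0, "ty": -0.01, "tz": 0, "turn": 0},
    {"tx": 0, "ty": -0.005, "tz": 0, "turn": 0},
    {"tx": 0, "ty": -0.005, "tz": -0.03, "turn": 0},
    {"tx": 0, "ty": -0.005, "tz": -0.07, "turn": 0},
    {"tx": 0, "ty": -0.005, "tz": -0.11, "turn": 0},
    {"tx": 0, "ty": -0.005, "tz": -0.15, "turn": 0},
    {"tx": 0, "ty": -0.005, "tz": -0.15, "turn": 0},
  ],
  gripper=0.42,
)

```text
time_s: 15.3
eef_pos: [0.5992, 0.067, 0.1654]
eef_rot: [0.0, 0.999, -0.041, 0.008]
wrist_force: [1.7, 0.1, 2.2]
opening: 0.42
```

>>> move_arm(
  increments=[
    {"tx": 0, "ty": 0.3, "tz": 0, "turn": 0},
    {"tx": 0, "ty": 0.3, "tz": 0, "turn": 0},
    {"tx": 0, "ty": 0.3, "tz": 0, "turn": 0},
    {"tx": 0, "ty": 0.3, "tz": 0, "turn": 0},
    {"tx": 0, "ty": 0.3, "tz": 0, "turn": 0},
    {"tx": 0, "ty": 0.3, "tz": 0, "turn": 0},
    {"tx": 0, "ty": 0.3, "tz": 0, "turn": 0},
    {"tx": 0, "ty": 0.3, "tz": 0, "turn": 0},
    {"tx": 0, "ty": 0.3, "tz": 0, "turn": 0},
    {"tx": 0, "ty": 0.3, "tz": 0, "turn": 0},
    {"tx": 0, "ty": 0.3, "tz": 0, "turn": 0},
    {"tx": 0, "ty": 0.3, "tz": 0, "turn": 0},
  ],
)

```text
time_s: 16.3
eef_pos: [0.5693, -0.2291, 0.1556]
eef_rot: [-0.0, 0.999, -0.04, -0.0]
wrist_force: [-0.0, 0.8, 0.6]
opening: 0.421
```

```bash
python3 -c "
from h import *
tip(); coaster_top('12')
print('spot gap', w2g([.5987,.1351,0]))
p,d=viewer.camera('side'); cv2.imwrite('pics/side12.png',p[:,:,::-1])
"
```

```text
tcp gap [ 0.0014 -0.2104] z 0.1556 F [-0.   0.8  0.6] open 0.421 t 16.3
coaster px ((205.85446166992188, 179.97525024414062), 21.353927612304688) gap [-0.      0.1559]
spot gap [0.00083052 0.1549721 ]
```

View pics/top12.png

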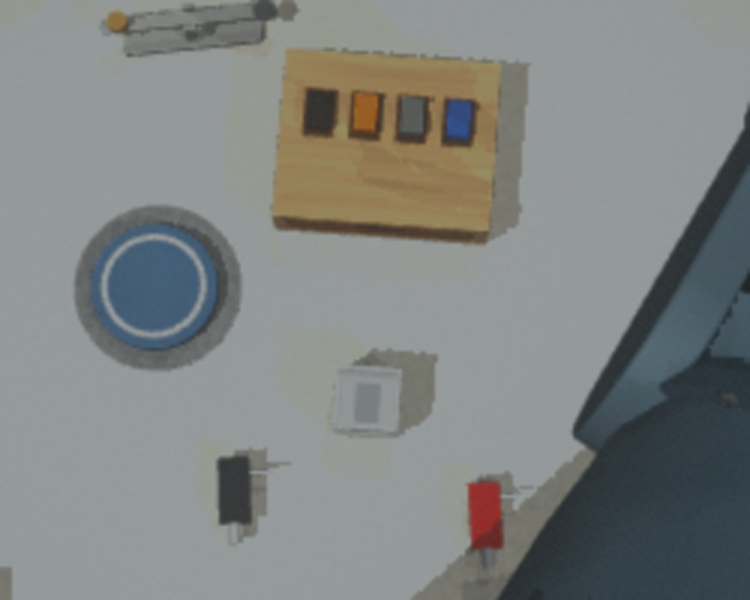

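View pics/side12.png

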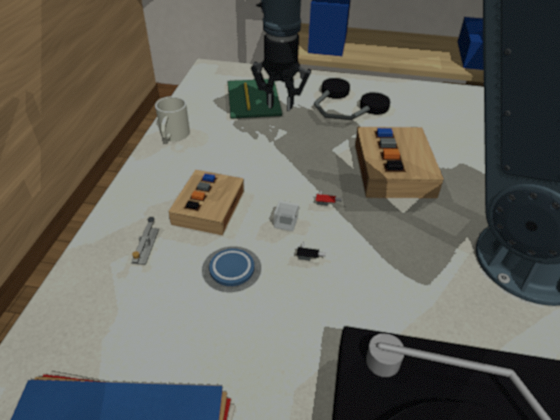

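The coaster lies inside the spot: coaster centre at top crop (154,286), spot centre at (158,287), about 1–2 mm off. The drawer is flush, the shells and gauge are where they were, and the arm is clear at z ≈ 0.156 m. Handing in.

```bash
python3 -c "
from h import *
tip(); print(workorder.hand_in()); tip()"
```

```text
tcp gap [ 0.0015 -0.2105] z 0.1558 F [-0.1  1.1  0.4] open 0.418 t 16.4
the job is handed in; nothing more can be done
None
the job is handed in; nothing more can be done
```

The drawer is shut, the coaster has gone through the gap onto the spot, and the job is handed in at about 16 s of the 62 s allowed. The hand-in reports no verdict.

- **Drawer:** I pushed it with the closed fingertip until it hit its stop (about 17 N, no further travel). The top, side and wrist views then showed the front panel flush.
- **Coaster:** I pushed it with two half-open fingertips on its rim, first onto the gap's centre line, then straight through without touching either side in the wrist views, and on to the spot. It was never gripped or lifted.
- **Last checks:** In the top view the coaster's centre is about 1–2 mm from the spot's centre, against the 18 mm limit. It looks flat and lies wholly inside the spot. The headshells and the gauge look unmoved, and the arm is well clear.
- **Disagreements:** The side depth view put the gripper about 4 mm off from the arm's own reading. The wrist camera put the gap's middle about 1 mm from the top-view estimate. I corrected for that 1 mm before entering the gap, and no check failed.

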